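# Hang the spare plate and close the bench filter press

### The arm

A 6-joint arm with a two-finger parallel gripper is mounted at the origin on the work surface. World frame = base frame: x ahead of the robot, y to its left, z up, the work surface at z = 0. Lengths are in m, angles in degrees, forces in N, time in s.
With the tool pointing down it reaches from about 0.35 to 0.975 m from the base axis. Payload 7.1 kg.
Tool frame: the origin (TCP) lies at the very end of the fingers, on their centre line; the grasp point (between the pads) lies r.tcp_to_grasp behind it (r.tcp_to_grasp is the distance from the TCP to the grasp point, in m); x points along the fingers, y is the direction in which the jaws open and shut, and the axes are right-handed (so a half turn about x gives the same grasp; the last joint's range is limited). The gripper opens to 88 mm and grips with 3 to 60 N. Pads are 20 mm wide; open, the fingers measure 115 mm over their backs; the gripper's body (75 mm by 178 mm) begins 61 mm behind the grasp point.
Start: joints at [74.198, 24.242, 93.386, -0, 62.372, -1.089], TCP at [0.159, 0.604, 0.223] pointing down, gripper open.
Joint ranges: [-172.04, 172.04], [-51.8, 120.97], [4.93, 147.93], [-75.15, 255.16], [6.16, 154.13], [-145.62, 145.62]. Speed limits (degrees/s): [136.94, 136.94, 172.46, 180, 180, 180].

### API

Orientations are given as a 3x3 rotation matrix whose columns are the frame's x, y, z axes.
In Python, from workcell import r, imaging gives the robot as it stands.
- The arm moves only by the tool step_arm, never from a script. Its argument "rows" is a list of rows, each a list of 7 numbers: the shift along the world's x, y, z in m, then the turn, a rotation vector about the world's x, y, z in degrees, then the opening, from -1 (shut) to 1 (fully open). A call has 1 to 5 rows; each row is the pose to reach, as a shift and turn from the pose measured when the call began; what a row does not reach only later rows make up. A row lasts 1/12 s, in which the tool goes at most 41.7 mm and 7.16 degrees, less where a joint would pass 70% of its speed; a pose out of reach is approached as far as the arm can. A call with a gripper value outside its range is refused whole. The fingers move at their own pace and stop on an object; "squeeze" is the grip in N (left out, the last holds). Time passes only in rows, so rows that repeat a pose let the fingers close. It gives the time, the measured TCP pose, the force and the opening at its end, in the units of the state.
- r.observe(): the state, without advancing time (a new reading comes with each control period).
- imaging.read_camera(name): name is "side" or "top" or "wrist"; returns (picture, depth): 420x560x3 uint8, red, green, blue; 420x560 float32, m along the optical axis (not along the pixel's ray), 0 where there is no reading.
- imaging.camera_params(name): a dict with "K" (3x3 intrinsics, pixels), "origin" and "orientation" of the camera in the world. Camera axes: x right, y down, z forward; pixel columns grow to the right and rows downward; lengths in m; the calibration is good to about 2 mm. A picture is of the moment at which its call begins: read the wrist's pose just before it. camera_params takes no time and is no camera call; for the wrist camera it gives the pose at the moment of the call.
- r.finish_job(): hands the job in, once; it reports no verdict.
The state is a dict: "time": time; "qpos": joint angles; "joint_vel": joint speeds; "tau": joint torques, N m; "tcp_pos": TCP position; "tcp_rot": TCP orientation; "contact_force": force on the tool from outside, world axes, zero at the start; "torque": the same for the moment, N m; "grip_width": finger opening in m.
Only numpy, scipy, OpenCV 4.12 (cv2) and the standard library are available. Lean on these libraries where they do the work, as an engineer would, in place of code of your own. Each camera call takes 0.05 s, during which the arm holds its last target.

### The job

Put the spare filter plate from its stand back into the bench filter press: hang it by its ears on the two side bars, in the open gap between the other plates and the follower. Then close the press by pumping the ratchet lever in short strokes, one tooth each, until the pull goes firm (about 12 newtons at the end of a stroke) and stop there: the plates must stay clamped tight when you let go, but never overtighten them. Move the follower with the lever only, and leave the other things on the bench where they are.

Things in the scene. Friction and masses are not known exactly. Their poses are not given: they have to be found in the camera images.
- press: bench filter press, fixed (may stand turned), 170 mm wide, 410 mm long. Origin on the bench under it; x across, y along, z up. Head casting (top z 152 mm) at the -y end; tail stand and pump lever at +y. At the head a spring-loaded pressure plate takes the squeeze; its seat is set differently each day, so how far to close is not known beforehand. Two plates already hang loosely by it (plate_b is the outer)
- bars (a point): point midway between the press's two round side bars (14 mm diameter, along press y, 62 mm to either side of this point), at the height of their tops: press x 0, y -100, z 92 mm, about the middle of the open gap (30 to 38 mm between plate_b's face and the follower's). A plate hung properly has its origin at press x 0, z 32 mm and its x axis along the press's
- spare: spare plate, upright in the stand's middle slot, its underside 10 mm above the bench. White plastic, 160 g; panel 104 wide (own x), 14 thick (y), 100 mm high (z); side ears reach x +-77 mm, underside at z 60 mm; on top a grip tab 24 wide (x), 12 thick (y), z 99 to 141 mm. Origin: centre of the underside. Hung, its ears rest on the bars with 3 mm side play. Same both ways round
- plate_b: the hung plate next to the gap, same shape and axes as the spare (same tab on top); its face to the gap is 7 mm from its origin towards the press's +y
- stand: grey plastic plate stand, base 130 x 96 mm, 10 mm thick, with rows of posts up to z 46 mm making slots 17 mm wide along its x axis; origin at the centre of its underside
- follower: the follower: steel pushing plate 104 wide, 100 high, 16 mm thick, toothed rack behind it. Origin: centre of the pushing face, which looks to the head (press -y), 82 mm above the bench; axes as the press's. The ratchet drives it towards the head 6 mm per tooth; a spring pawl keeps it from going back
- knob (a point): centre of the black ball knob (32 mm diameter) on top of the pump lever, 243 mm above the bench, on a 12 mm bar. It is 180 mm from the lever's pivot (press x 0, y 105, z 65 mm) and swings in the press's y-z plane. A stroke with loose plates takes 2 to 5 N here; once the plates are closed up each tooth adds about 5 N to the pull held at the stroke's end. Hold it lightly (about 15 N): a hard grip drags as the ball tilts
- lever (a joint): lever angle, rad: 0 = at rest, leaning 0.16 away from the head; grows towards the head (press -y) to a hard stop at 0.29 (52 mm at the knob; firm there, but that means nothing). A light spring returns it. A stroke of 45 to 49 mm (0.25 to 0.275 rad) and back to rest takes one tooth; below 0.24 it may not. Tight: 11 to 17 N held at stroke's end; above about 19 N is overtightened
- wash_bottle: clear squeeze bottle, 64 mm across, 190 mm tall; bystander, origin at the centre of its underside
- jar: lidded glass jar, 90 mm across, 150 mm tall; bystander, origin at the centre of its underside
- beaker: glass beaker, 72 mm across, 95 mm tall; bystander, origin at the centre of its underside
- carton: small carton, 70 x 110 x 45 mm; bystander, origin at the centre of its underside
- spanner: steel spanner, 170 mm long, lying flat; bystander, origin at the centre of its underside
- dish: shallow glass dish, 90 mm across, 16 mm tall; bystander, origin at the centre of its underside
There are look-alikes about, which are no part of the job. Leave any brown or green look-alike of the spare alone.

How it is judged (in metres and radians):
On the way, in this order (a step that is already met when the one before it is completed fails the run):
1. the spare plate hangs on both side bars in the gap, let go (z of spare in the frame of press between 0.028 and 0.037 m and x of spare in the frame of press between -0.006 and 0.006 m and angle between spare's own z axis and vertical below 0.09 rad and angle between the x axis of spare and the x axis of press, either way round below 0.1 rad and y of spare in the frame of follower below -0.005 m and y of spare in the frame of plate_b above 0.012 m and contact force between the fingers and spare below 0.5 N), for 0.2 s.
2. the pack is clamped: the follower presses on the spare plate with more than 12 N (contact force between follower and spare above 12 N), for 0.2 s.
At the end, for the whole second after the job is handed in: the spare plate hangs upright on both side bars (origin at press z 28 to 37 mm, within 6 mm of the middle, within 0.1 rad of square), face to face with plate_b and the follower, clamped by the follower with 12 to 85 N and at rest (z of spare in the frame of press between 0.028 and 0.037 m and x of spare in the frame of press between -0.006 and 0.006 m and angle between spare's own z axis and vertical below 0.09 rad and angle between the x axis of spare and the x axis of press, either way round below 0.1 rad and y of spare in the frame of follower between -0.011 and -0.004 m and y of spare in the frame of plate_b between 0.01 and 0.018 m and contact force between follower and spare between 12 and 85 N and linear speed of spare below 0.01 m/s); the robot touches nothing.
It fails at once if the plates are overtightened: more than 85 N between follower and spare plate (contact force between follower and spare above 85 N).
It fails at once if the follower is pushed directly (more than 8 N from the robot) instead of by the lever (contact force between any of the fingers, the arm and follower above 8 N).
It fails at once if a bystander is moved more than 40 mm (distance of any of wash_bottle, jar, beaker, carton, spanner, dish from where it was at the start of the episode above 0.04 m).
It also fails if it takes over 72 s, if anything falls off the work surface, if the arm or the gripper's body presses on something with over 40 N, if the wrist force passes 120 N, or if a joint passes its speed limit or range.

## Working session

There is one attempt and no reset: what is moved stays moved. The work goes in short steps, Python scripts to look and compute and a tool call to move; the robot and the scene stay as the last step left them, time stands still between calls to the robot, and variables do not carry over. Pictures are saved under pics/ and viewed, and the job is handed in when it is done.

Besides the shell and the picture viewer there is one more tool, called after "Call:" by a JSON object that holds its "method" and its "body". step_arm: Moves the arm, as the interface text tells. Its arguments: {"type":"object","properties":{"rows":{"type":"array","items":{"type":"array","items":{"type":"number"}}},"squeeze":{"type":"number"}},"required":["rows"]}

```bash
ls; mkdir -p pics
python3 - <<'E'
from workcell import r, imaging
import cv2,numpy as np
s=r.observe();print({k:np.round(v,3).tolist() for k,v in s.items()}, r.tcp_to_grasp)
for n in ["side","top","wrist"]:
    p=imaging.camera_params(n);print(n,np.round(p["K"],1).tolist(),np.round(p["origin"],3),np.round(p["orientation"],3).tolist())
    a,d=imaging.read_camera(n);cv2.imwrite(f"pics/{n}0.png",a[:,:,::-1]);np.savez(f"{n}0.npz",a=a,d=d,K=p["K"],o=p["origin"],R=p["orientation"])
E
```

```text
pics
{'time': 0.0, 'qpos': [74.198, 24.283, 93.433, -0.0, 62.372, -1.089], 'joint_vel': [0.013, 0.031, -0.135, 0.087, 0.069, 0.04], 'tau': [0.003, -54.464, -27.367, 0.065, 0.023, -0.0], 'tcp_pos': [0.159, 0.604, 0.222], 'tcp_rot': [[-0.0, 0.254, 0.967], [-0.001, 0.967, -0.254], [-1.0, -0.002, -0.0]], 'contact_force': [0.353, 0.737, -0.267], 'torque': [-0.021, -0.022, -0.032], 'grip_width': 0.088} 0.0187
side [[414.2, 0.0, 278.3], [0.0, 414.2, 209.4], [0.0, 0.0, 1.0]] [0.478 1.027 0.773] [[-0.998, -0.031, 0.054], [-0.063, 0.478, -0.876], [0.001, -0.878, -0.479]]
top [[508.1, 0.0, 269.7], [0.0, 508.1, 211.0], [0.0, 0.0, 1.0]] [ 0.42  -0.081  1.721] [[0.004, -0.997, 0.078], [-1.0, -0.003, 0.017], [-0.017, -0.078, -0.997]]
wrist [[354.5, 0.0, 282.9], [0.0, 354.5, 205.9], [0.0, 0.0, 1.0]] [0.086 0.623 0.384] [[0.254, 0.93, 0.265], [0.967, -0.244, -0.071], [-0.001, 0.274, -0.962]]
```

View pics/side0.png

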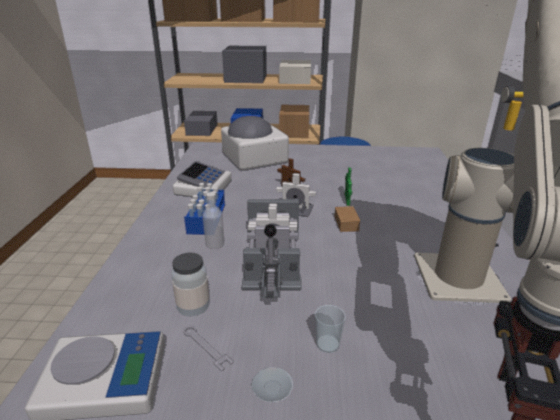

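View pics/top0.png

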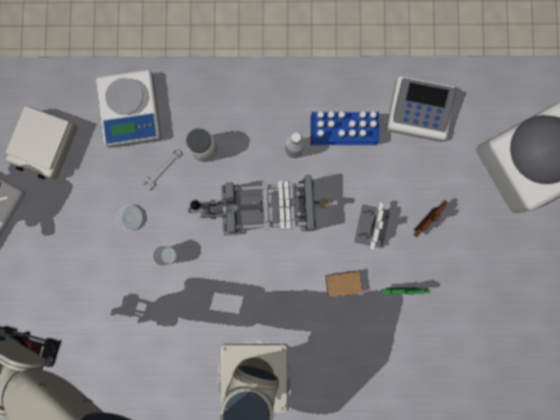

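View pics/wrist0.png

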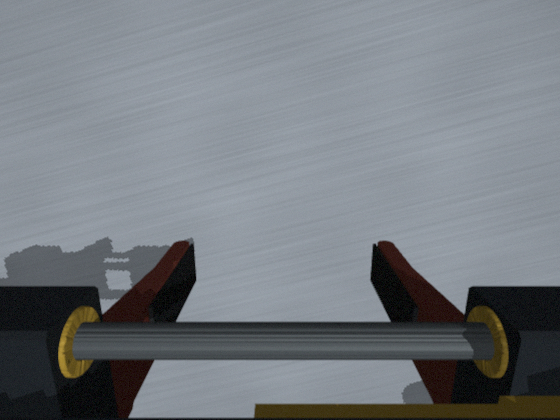

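```bash
cat > h.py <<'E'
import numpy as np,cv2
def load(n):
    z=np.load(n);return z['a'],z['d'],z['K'],z['o'],z['R']
def cloud(d,K,o,R):
    v,u=np.mgrid[:d.shape[0],:d.shape[1]]
    c=np.stack([(u-K[0,2])/K[0,0]*d,(v-K[1,2])/K[1,1]*d,d],-1)
    return c@R.T+o
def ray(u,v,z,K,o,R):
    q=R@np.array([(u-K[0,2])/K[0,0],(v-K[1,2])/K[1,1],1]);return o+q*(z-o[2])/q[2]
def proj(P,K,o,R):
    c=(np.asarray(P)-o)@R;return c[...,:2]/c[...,2:]*[K[0,0],K[1,1]]+[K[0,2],K[1,2]]
E
python3 - <<'E'
from h import *
a,d,K,o,R=load('top0.npz')
c=a[150:270,170:450];cv2.imwrite('pics/topc.png',cv2.resize(c,None,fx=2.85,fy=2.85,interpolation=cv2.INTER_CUBIC)[:,:,::-1])
P=cloud(d,K,o,R)
z=np.clip(P[150:270,170:450,2]/0.26*255,0,255).astype(np.uint8)
cv2.imwrite('pics/topz.png',cv2.applyColorMap(cv2.resize(z,None,fx=2.85,fy=2.85,interpolation=cv2.INTER_NEAREST),cv2.COLORMAP_JET))
E
```

```text
(no output)
```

View pics/topc.png

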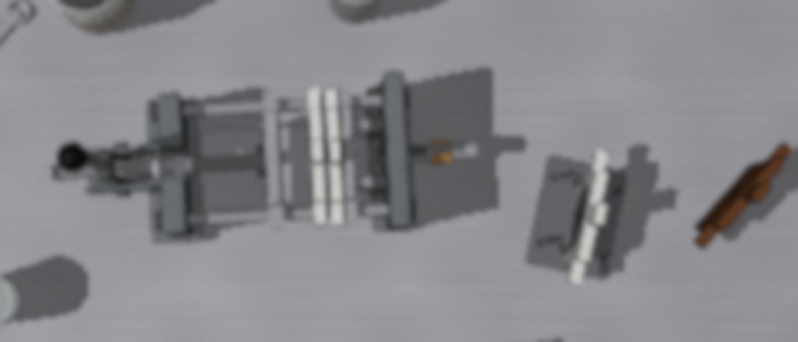

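View pics/topz.png

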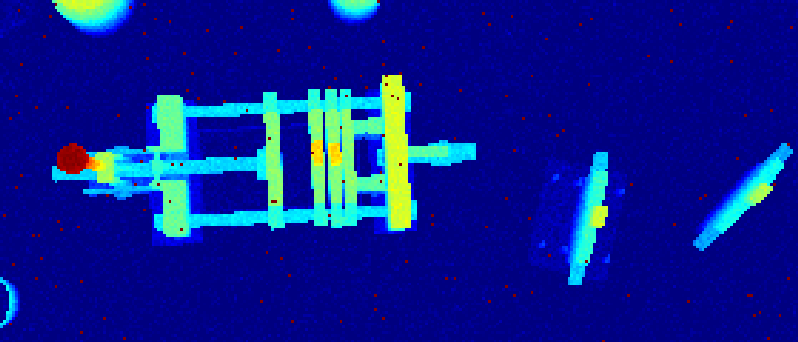

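Run:
```python
from h import *
a,d,K,o,R=load('top0.npz');P=cloud(d,K,o,R)
hsv=cv2.cvtColor(a,cv2.COLOR_RGB2HSV)
white=(hsv[...,1]<40)&(hsv[...,2]>185)
for n,(u0,u1,v0,v1) in {'spare':(360,395,195,255),'pack':(272,292,175,232)}.items():
    m=np.zeros(d.shape,bool);m[v0:v1,u0:u1]=True;m&=white
    z=P[...,2]
    print(n,m.sum(),np.percentile(z[m],[5,50,95]))
    for lo,hi in [(0.06,.08),(.10,.12),(.125,.14),(.14,.16),(.16,.18)]:
        mm=m&(z>lo)&(z<hi)
        if mm.sum()>4: print(lo,mm.sum(),P[mm].mean(0).round(4),P[mm].min(0).round(3),P[mm].max(0).round(3), cv2.minAreaRect(P[mm][:,:2].astype(np.float32)*1000))
# bars: height 0.075-0.1
sl=lambda u0,u1,v0,v1,lo,hi:[P[v,u] for v in range(v0,v1) for u in range(u0,u1) if lo<P[v,u,2]<hi]
b1=np.array(sl(238,260,182,196,.075,.1));b2=np.array(sl(238,260,222,234,.075,.1))
for b in(b1,b2):
    f=np.polyfit(b[:,1],b[:,0],1);print(len(b),f,np.polyval(f,b[:,1].mean()),b.mean(0))
k=P[195:215,185:205].reshape(-1,3);k=k[(k[:,2]>.22)&(k[:,2]<.28)];print('knob',len(k),k.mean(0),k.max(0))
q=np.array([P[v,u] for v in range(180,232) for u in range(225,242) if .105<P[v,u,2]<.15]);print('tail?',q.mean(0) if len(q) else 0)
q=np.array([P[v,u] for v in range(180,232) for u in range(262,270) if .105<P[v,u,2]<.15]);print('foll',q.mean(0),q.min(0),q.max(0),cv2.minAreaRect(q[:,:2].astype(np.float32)*1000))
q=np.array([P[v,u] for v in range(170,235) for u in range(300,318) if .14<P[v,u,2]<.165]);print('head',q.mean(0),q.min(0),q.max(0),cv2.minAreaRect(q[:,:2].astype(np.float32)*1000))
```

```text
spare 82 [0.08154269 0.10653095 0.14480916]
0.1 47 [ 0.5025 -0.3947  0.1089] [ 0.456 -0.408  0.102] [ 0.551 -0.383  0.119] ((503.2601318359375, -394.4012756347656), (7.777433395385742, 97.06819152832031), 77.52165985107422)
0.14 6 [ 0.5036 -0.3954  0.1502] [ 0.498 -0.397  0.143] [ 0.507 -0.393  0.156] ((502.3733215332031, -395.244140625), (3.8115646839141846, 9.617103576660156), 88.09521484375)
pack 154 [0.10445317 0.12831304 0.17233851]
0.1 58 [ 0.5659 -0.098   0.109 ] [ 0.495 -0.115  0.101] [ 0.643 -0.083  0.117] ((569.24072265625, -98.51519775390625), (148.787109375, 25.927452087402344), 3.0733354091644287)
0.125 77 [ 0.5668 -0.098   0.1317] [ 0.519 -0.111  0.125] [ 0.618 -0.083  0.138] ((568.5680541992188, -98.26519775390625), (99.4823226928711, 24.777231216430664), 4.068666934967041)
0.16 15 [ 0.5692 -0.0938  0.1726] [ 0.563 -0.107  0.166] [ 0.575 -0.086  0.179] ((569.2543334960938, -96.42422485351562), (12.43028450012207, 21.510461807250977), 0.06530776619911194)
92 [-0.0619274   0.62302703] 0.6220505279228262 [0.62205053 0.01576854 0.09079289]
97 [-0.05306429  0.49905502] 0.49830140151080804 [0.4983014  0.0142019  0.09114577]
knob 93 [0.55147269 0.16221276 0.2531773 ] [0.56723091 0.1769298  0.26292719]
tail? [0.55877355 0.07358066 0.12232179]
foll [ 0.5641347  -0.03943309  0.12648524] [ 0.48902927 -0.05112979  0.10518964] [ 0.63937267 -0.0281513   0.14346053] ((564.3756103515625, -39.19100570678711), (150.96734619140625, 16.062721252441406), 3.1031601428985596)
head [ 0.569525   -0.17481538  0.15184525] [ 0.48762483 -0.18866125  0.140366  ] [ 0.65315482 -0.16021471  0.16414698] ((570.2376098632812, -175.04348754882812), (165.82028198242188, 22.69035530090332), 3.271367311477661)
```

Call:
{"method": "step_arm", "body": {"rows": [[0.026, -0.027, 0.02, 0, 0, -6.8, 1], [0.052, -0.054, 0.04, 0, 0, -13.6, 1], [0.078, -0.08, 0.055, 0, 0, -20.4, 1], [0.105, -0.107, 0.07, 0, 0, -27.2, 1], [0.131, -0.134, 0.085, 0, 0, -34, 1]]}}

```text
time: 0.57
tcp_pos: [0.2904, 0.4686, 0.3077]
tcp_rot: [[-0.001, 0.755, 0.656], [-0.001, 0.656, -0.755], [-1.0, -0.001, 0.0]]
contact_force: [-0.2, 0.2, -0.7]
grip_width: 0.0879
```

Call:
{"method": "step_arm", "body": {"rows": [[0.022, -0.032, 0.014, 0, 0, -6.8, 1], [0.044, -0.064, 0.028, 0, 0, -13.6, 1], [0.066, -0.096, 0.042, 0, 0, -20.4, 1], [0.088, -0.128, 0.056, 0, 0, -27.2, 1], [0.11, -0.16, 0.07, 0, 0, -34, 1]]}}

```text
time: 0.98
tcp_pos: [0.4009, 0.3068, 0.3783]
tcp_rot: [[-0.001, 0.993, 0.116], [-0.0, 0.116, -0.993], [-1.0, -0.001, 0.0]]
contact_force: [0.7, 0.0, 0.2]
grip_width: 0.0877
```

Call:
{"method": "step_arm", "body": {"rows": [[0.015, -0.039, 0, 0, 0, -4, 1], [0.03, -0.078, 0, 0, 0, -8, 1], [0.045, -0.117, 0, 0, 0, -12, 1], [0.06, -0.156, 0, 0, 0, -15, 1], [0.075, -0.195, 0, 0, 0, -17, 1]]}}

```text
time: 1.4
tcp_pos: [0.4751, 0.1121, 0.3783]
tcp_rot: [[-0.001, 0.983, -0.182], [0.0, -0.182, -0.983], [-1.0, -0.001, 0.0]]
contact_force: [1.2, -0.1, -0.5]
grip_width: 0.0875
```

Call:
{"method": "step_arm", "body": {"rows": [[0.017, -0.037, 0, 0, 0, 0, 1], [0.034, -0.074, 0, 0, 0, 0, 1], [0.051, -0.111, 0, 0, 0, 0, 1], [0.068, -0.148, 0, 0, 0, 0, 1], [0.085, -0.185, 0, 0, 0, 0, 1]]}}

```text
time: 1.82
tcp_pos: [0.5604, -0.075, 0.3782]
tcp_rot: [[-0.001, 0.983, -0.183], [0.0, -0.183, -0.983], [-1.0, -0.002, 0.0]]
contact_force: [0.9, 0.4, -0.4]
grip_width: 0.0878
```

```bash
cat > snap.py <<'E'
import sys
from workcell import r, imaging
import cv2,numpy as np
def snap(n,tag):
    p=imaging.camera_params(n);a,d=imaging.read_camera(n)
    cv2.imwrite(f"pics/{n}{tag}.png",a[:,:,::-1]);np.savez(f"{n}{tag}.npz",a=a,d=d,K=p["K"],o=p["origin"],R=p["orientation"])
if __name__=="__main__": snap(sys.argv[1],sys.argv[2]); print(r.observe()['tcp_pos'],r.observe()['contact_force'])
E
python3 snap.py wrist 1
```

```text
[ 0.56295192 -0.08060346  0.37783306] [ 1.16538331 -2.97668854  0.55183034]
```

View pics/wrist1.png

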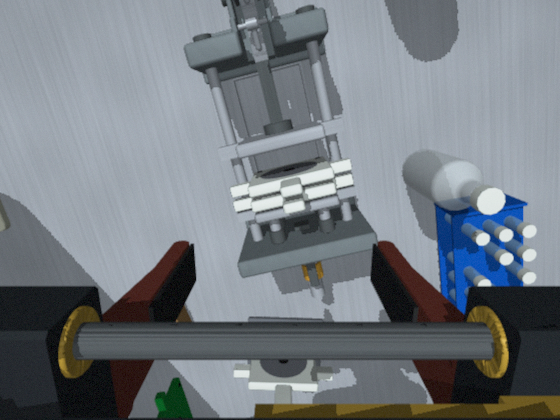

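```bash
cat > meas.py <<'E'
from h import *
import sys
a,d,K,o,R=load(sys.argv[1]);P=cloud(d,K,o,R)
ok=(d>0)
# press frame guess
yaw=np.radians(float(sys.argv[2])) if len(sys.argv)>2 else np.radians(3.2)
X=np.array([np.cos(yaw),np.sin(yaw)]);Y=np.array([-np.sin(yaw),np.cos(yaw)]);O=np.array([.559,.0285])
q=P[...,:2]-O; px=q@X; py=q@Y; z=P[...,2]
# bars: z .08-.1, between tail and follower and |px| ~62
for s in(1,-1):
    m=ok&(abs(px*s-.062)<.012)&(z>.085)&(z<.097)&(py>-.06)&(py<.04)
    f=np.polyfit(py[m],px[m],1);print('bar',s,m.sum(),f,np.degrees(f[0]),z[m].mean())
hsv=cv2.cvtColor(a,cv2.COLOR_RGB2HSV);w=(hsv[...,1]<40)&(hsv[...,2]>165)
m=ok&(abs(px)<.045)&(abs(px)>.016)&(z>.122)&(z<.142)&(py>-.16)&(py<-.06)
h,e=np.histogram(py[m],np.arange(-.16,-.055,.002));print([(round(b*1000),int(c)) for b,c in zip(e,h)])
m=ok&(z>.155)&(z<.19)&(abs(px)<.03)&(py<-.08);h,e=np.histogram(py[m],np.arange(-.16,-.08,.002));print('tabs',[(round(b*1000),int(c)) for b,c in zip(e,h) if c],px[m].min(),px[m].max(),np.percentile(z[m],[50,90,95]))
m=ok&(abs(px)<.06)&(z>.105)&(z<.14)&(py>-.1)&(py<-.04);h,e=np.histogram(py[m],np.arange(-.1,-.04,.002));print('foll',[(round(b*1000),int(c)) for b,c in zip(e,h)])
# bench height check
m=ok&(abs(z)<.015);print('bench',np.median(z[m]))
E
python3 meas.py wrist1.npz
```

```text
bar 1 942 [0.00402472 0.06105071] 0.23059961223073866 0.09081174490695253
bar -1 906 [ 0.00167285 -0.06166312] 0.09584744471706677 0.09079619073412606
[(-160, 0), (-158, 38), (-156, 73), (-154, 76), (-152, 79), (-150, 80), (-148, 106), (-146, 86), (-144, 26), (-142, 64), (-140, 82), (-138, 79), (-136, 80), (-134, 76), (-132, 92), (-130, 120), (-128, 0), (-126, 10), (-124, 63), (-122, 79), (-120, 80), (-118, 85), (-116, 84), (-114, 81), (-112, 139), (-110, 1), (-108, 0), (-106, 0), (-104, 0), (-102, 0), (-100, 0), (-98, 0), (-96, 0), (-94, 0), (-92, 0), (-90, 0), (-88, 0), (-86, 0), (-84, 0), (-82, 0), (-80, 0), (-78, 2), (-76, 73), (-74, 87), (-72, 94), (-70, 89), (-68, 91), (-66, 90), (-64, 92), (-62, 110), (-60, 0), (-58, 0)]
tabs [(-144, 2), (-142, 24), (-140, 34), (-138, 45), (-136, 37), (-134, 46), (-132, 104), (-130, 5), (-124, 14), (-122, 39), (-120, 40), (-118, 38), (-116, 41), (-114, 59), (-112, 63)] -0.013433314795774025 0.02132363120531035 [0.17237629 0.17386201 0.17418042]
foll [(-100, 0), (-98, 0), (-96, 0), (-94, 0), (-92, 0), (-90, 0), (-88, 0), (-86, 0), (-84, 0), (-82, 0), (-80, 0), (-78, 7), (-76, 142), (-74, 170), (-72, 177), (-70, 172), (-68, 178), (-66, 175), (-64, 179), (-62, 288), (-60, 30), (-58, 0), (-56, 0), (-54, 0), (-52, 0), (-50, 0), (-48, 0), (-46, 0), (-44, 0)]
bench 0.00027116971747837004
```

Call:
{"method": "step_arm", "body": {"rows": [[-0.007, -0.039, 0, 0, 0, 0, 1], [-0.014, -0.078, 0, 0, 0, 0, 1], [-0.021, -0.117, 0, 0, 0, 0, 1], [-0.028, -0.156, 0, 0, 0, 0, 1], [-0.035, -0.195, 0, 0, 0, 0, 1]]}}

```text
time: 2.28
tcp_pos: [0.5271, -0.2775, 0.3776]
tcp_rot: [[-0.0, 0.983, -0.185], [-0.003, -0.185, -0.983], [-1.0, 0.0, 0.003]]
contact_force: [0.7, 0.5, -0.0]
grip_width: 0.0877
```

Call:
{"method": "step_arm", "body": {"rows": [[-0.006, -0.036, 0, 0, 0, 0, 1], [-0.012, -0.072, 0, 0, 0, 0, 1], [-0.018, -0.108, 0, 0, 0, 0, 1], [-0.024, -0.145, 0, 0, 0, 0, 1], [-0.024, -0.145, 0, 0, 0, 0, 1]]}}

```text
time: 2.7
tcp_pos: [0.5013, -0.4279, 0.3765]
tcp_rot: [[-0.002, 0.982, -0.19], [-0.005, -0.19, -0.982], [-1.0, -0.001, 0.005]]
contact_force: [-0.1, 1.4, -0.1]
grip_width: 0.0878
```

```bash
python3 snap.py wrist 2
```

```text
[ 0.50187829 -0.42523087  0.37647855] [-0.09507808  1.04182232  0.16670824]
```

View pics/wrist2.png

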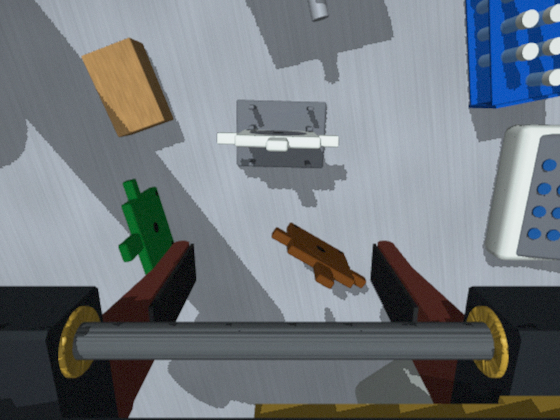

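Run:
```python
from h import *
a,d,K,o,R=load('wrist2.npz');P=cloud(d,K,o,R);z=P[...,2]
b=np.zeros(d.shape,bool);b[120:165,205:350]=1
b&=d>0
def rep(n,m):
    q=P[m];c,s,t=cv2.minAreaRect((q[:,:2]*1000).astype(np.float32));print(n,len(q),q.mean(0).round(4),np.round(c,1),np.round(s,1),round(t,1))
rep('tab',b&(z>.143)&(z<.16))
m=b&(z>.104)&(z<.118);rep('panel',m)
q=P[m];f=np.polyfit(q[:,0],q[:,1],1);print(np.degrees(np.arctan(f[0])),np.percentile(z[m],[10,50,90]))
m=b&(z>.075)&(z<.13);rep('p+ears',m);q=P[m];print(q.min(0),q.max(0))
m=b&(z>.147)&(z<.156);print(np.percentile(P[m],[2,98],axis=0))
```

```text
tab 243 [ 0.4998 -0.3948  0.1504] [ 499.9 -394.9] [11.6 23. ] 78.7
panel 816 [ 0.4996 -0.3945  0.1098] [ 499.7 -395.2] [ 14.4 103.4] 77.5
-12.078228276835398 [0.10818529 0.10991685 0.11121918]
p+ears 1420 [ 0.5001 -0.3938  0.1006] [ 500.1 -395.1] [ 14.6 153.2] 77.5
[ 0.42424734 -0.41781001  0.07505751] [ 0.5755166  -0.37233296  0.12966724]
[[ 0.48883392 -0.40137581  0.14805053]
 [ 0.51087374 -0.38876532  0.15253912]]
```

Call:
{"method": "step_arm", "body": {"rows": [[-0.001, 0.015, -0.03, 0, 0, -0.7, 0.3], [-0.002, 0.03, -0.06, 0, 0, -1.5, 0.3], [-0.002, 0.03, -0.1, 0, 0, -1.5, 0.3], [-0.002, 0.03, -0.14, 0, 0, -1.5, 0.3], [-0.002, 0.03, -0.17, 0, 0, -1.5, 0.3]]}}

```text
time: 3.17
tcp_pos: [0.4991, -0.3928, 0.2036]
tcp_rot: [[-0.004, 0.977, -0.214], [-0.001, -0.214, -0.977], [-1.0, -0.003, 0.002]]
contact_force: [1.0, -0.4, -0.2]
grip_width: 0.0588
```

Call:
{"method": "step_arm", "body": {"rows": [[0.001, -0.001, -0.03, 0, 0, 0, 0.2], [0.001, -0.002, -0.055, 0, 0, 0, 0.2], [0.001, -0.002, -0.078, 0, 0, 0, 0.2], [0.001, -0.002, -0.086, 0, 0, 0, 0.2], [0.001, -0.002, -0.086, 0, 0, 0, 0.2]]}}

```text
time: 3.58
tcp_pos: [0.4992, -0.3928, 0.1155]
tcp_rot: [[-0.007, 0.977, -0.213], [0.002, -0.213, -0.977], [-1.0, -0.007, -0.001]]
contact_force: [-0.1, -0.3, -0.5]
grip_width: 0.0527
```

```bash
python3 snap.py wrist 3
```

```text
[ 0.50008092 -0.39379201  0.11727399] [ 0.55410859 -0.68709783  1.26420655]
```

View pics/wrist3.png

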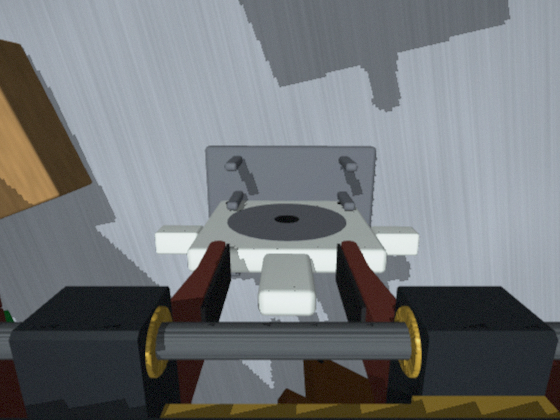

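Call:
{"method": "step_arm", "body": {"rows": [[0, -0.001, 0, 0, 0, 0, -1], [0, -0.001, 0, 0, 0, 0, -1], [0, -0.001, 0, 0, 0, 0, -1], [0, -0.001, 0, 0, 0, 0, -1], [0, -0.001, 0, 0, 0, 0, -1]], "squeeze": 30}}

```text
time: 4.05
tcp_pos: [0.5005, -0.3951, 0.1182]
tcp_rot: [[-0.004, 0.977, -0.213], [-0.001, -0.213, -0.977], [-1.0, -0.003, 0.001]]
contact_force: [0.7, 0.4, 3.2]
grip_width: 0.0237
```

Call:
{"method": "step_arm", "body": {"rows": [[0, 0, 0.005, 0, 0, 0, -1], [0, 0, 0.015, 0, 0, 0, -1], [0, 0, 0.03, 0, 0, 0, -1], [0, 0, 0.055, 0, 0, 0, -1], [0, 0, 0.08, 0, 0, 0, -1]]}}

```text
time: 4.47
tcp_pos: [0.4999, -0.3947, 0.1991]
tcp_rot: [[-0.005, 0.977, -0.213], [0.001, -0.213, -0.977], [-1.0, -0.005, 0.001]]
contact_force: [0.6, -0.6, -2.2]
grip_width: 0.0242
```

Call:
{"method": "step_arm", "body": {"rows": [[0, 0, 0.035, 0, 0, 3, -1], [0, 0, 0.07, 0, 0, 6, -1], [0, 0.005, 0.105, 0, 0, 9, -1], [0.005, 0.025, 0.125, 0, 0, 12, -1], [0.013, 0.06, 0.125, 0, 0, 15.4, -1]]}}

```text
time: 4.88
tcp_pos: [0.5144, -0.3378, 0.3308]
tcp_rot: [[0.003, 0.999, 0.053], [-0.008, 0.053, -0.999], [-1.0, 0.003, 0.008]]
contact_force: [2.4, -0.1, -2.1]
grip_width: 0.0239
```

Call:
{"method": "step_arm", "body": {"rows": [[0.007, 0.035, 0, 0, 0, 0, -1], [0.014, 0.07, 0, 0, 0, 0, -1], [0.021, 0.105, 0, 0, 0, 0, -1], [0.028, 0.14, 0, 0, 0, 0, -1], [0.035, 0.17, 0, 0, 0, 0, -1]]}}

```text
time: 5.3
tcp_pos: [0.5491, -0.1656, 0.3317]
tcp_rot: [[0.004, 0.999, 0.053], [-0.007, 0.053, -0.999], [-1.0, 0.003, 0.007]]
contact_force: [0.9, 0.3, -1.1]
grip_width: 0.0239
```

Call:
{"method": "step_arm", "body": {"rows": [[0.005, 0.035, 0, 0, 0, 0, -1], [0.01, 0.07, 0, 0, 0, 0, -1], [0.0145, 0.095, 0, 0, 0, 0, -1], [0.0145, 0.1008, 0, 0, 0, 0, -1], [0.0145, 0.1008, 0, 0, 0, 0, -1]]}}

```text
time: 5.72
tcp_pos: [0.5634, -0.0632, 0.3323]
tcp_rot: [[0.004, 0.998, 0.056], [-0.007, 0.056, -0.998], [-1.0, 0.004, 0.008]]
contact_force: [0.2, 0.1, -2.5]
grip_width: 0.0235
```

```bash
python3 snap.py wrist 4;python3 snap.py side 4
python3 - <<'E'
import cv2
a=cv2.imread('pics/side4.png')[130:330,180:380];cv2.imwrite('pics/side4c.png',cv2.resize(a,None,fx=3,fy=3,interpolation=2))
from workcell import r
import numpy as np
print(np.round(r.observe()['tcp_rot'],4).tolist())
E
```

```text
[ 0.56338228 -0.06452097  0.33219284] [ 0.06973148 -0.71171163 -2.35930559]
[ 0.56335762 -0.06535573  0.3321031 ] [ 0.67949077 -0.46190043 -1.37195509]
[[0.0038, 0.9986, 0.0536], [-0.0079, 0.0536, -0.9985], [-1.0, 0.0033, 0.0081]]
```

View pics/wrist4.png

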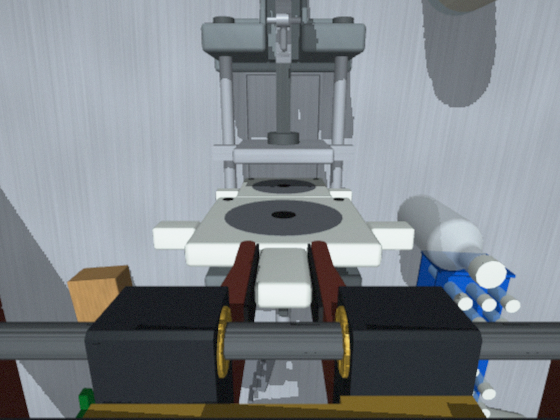

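View pics/side4c.png

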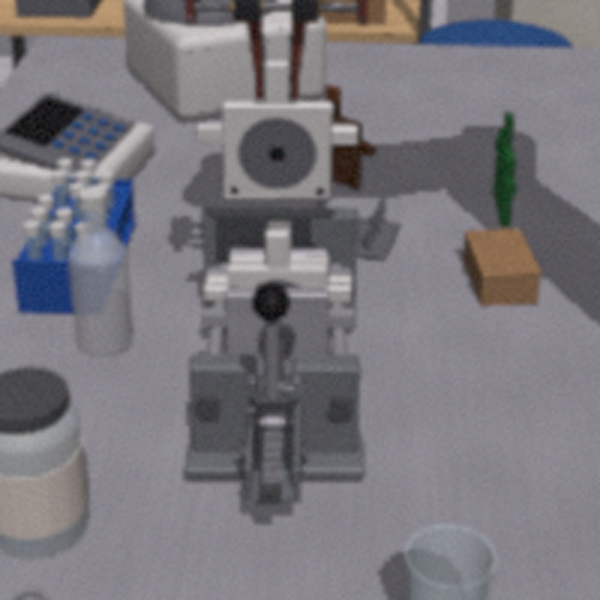

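Run:
```python
from h import *
a,d,K,o,R=load('wrist4.npz');P=cloud(d,K,o,R)
O=np.array([.559,.0285]);t=np.radians(3.05);X=np.array([np.cos(t),np.sin(t)]);Y=np.array([-X[1],X[0]])
px=(P[...,:2]-O)@X;py=(P[...,:2]-O)@Y;z=P[...,2]
b=np.zeros(d.shape,bool);b[195:245,195:375]=1
m=b&(d>0)&(abs(px)<.05)&(z<.315)&(z>.225)&(py<-.07)
A=np.c_[px[m],z[m]-.27,np.ones(m.sum())];c,res,_,_=np.linalg.lstsq(A,py[m],rcond=None);print(m.sum(),c,'std',np.std(A@c-py[m]))
b[:]=0;b[215:255,140:425]=1
m=b&(d>0)&(z>.275)&(z<.325)&(py<-.06);print('px ext',px[m].min(),px[m].max(),np.percentile(z[m],[2,98]))
for s in(1,-1):
    m=(d>0)&(abs(px*s-.062)<.012)&(z>.085)&(z<.097)&(py>-.06)&(py<.04);f=np.polyfit(py[m],px[m],1);print('bar',s,m.sum(),f)
m=(d>0)&(abs(px)<.06)&(z>.105)&(z<.14)&(py>-.1)&(py<-.04);print('foll',np.percentile(py[m],[1,99]),m.sum())
```

```text
6260 [ 0.00060361  0.00483749 -0.08551982] std 0.0002669557735291015
px ext -0.07759711832258595 0.07570053465813945 [0.27772809 0.32459632]
bar 1 1149 [0.00206619 0.06071409]
bar -1 1149 [ 0.00051961 -0.06176556]
foll [-0.07607295 -0.06007994] 2028
```

Call:
{"method": "step_arm", "body": {"rows": [[0, 0, -0.03, 0, 0, 0, -1], [0, 0, -0.06, 0, 0, 0, -1], [0, 0, -0.09, 0, 0, 0, -1], [0, 0, -0.115, 0, 0, 0, -1], [0, 0, -0.125, 0, 0, 0, -1]]}}

```text
time: 6.23
tcp_pos: [0.561, -0.0668, 0.2037]
tcp_rot: [[-0.002, 0.999, 0.052], [-0.008, 0.052, -0.999], [-1.0, -0.002, 0.007]]
contact_force: [-0.5, -0.8, -1.7]
grip_width: 0.0236
```

Call:
{"method": "step_arm", "body": {"rows": [[0, 0, -0.015, 0, 0, 0, -1], [0, 0, -0.03, 0, 0, 0, -1], [0, 0, -0.042, 0, 0, 0, -1], [0, 0, -0.052, 0, 0, 0, -1], [0, 0, -0.058, 0, 0, 0, -1]]}}

```text
time: 6.65
tcp_pos: [0.5615, -0.0675, 0.1453]
tcp_rot: [[-0.001, 0.999, 0.051], [-0.008, 0.051, -0.999], [-1.0, -0.001, 0.008]]
contact_force: [1.3, -0.1, -1.5]
grip_width: 0.0233
```

Call:
{"method": "step_arm", "body": {"rows": [[0.002, 0.002, -0.001, 0, 0, 0, -1], [0.002, 0.002, -0.003, 0, 0, 0, -1], [0.002, 0.002, -0.005, 0, 0, 0, -1], [0.002, 0.002, -0.006, 0, 0, 0, -1], [0.002, 0.002, -0.006, 0, 0, 0, -1]]}}

```text
time: 7.07
tcp_pos: [0.5638, -0.0654, 0.1402]
tcp_rot: [[-0.0, 0.999, 0.051], [-0.008, 0.051, -0.999], [-1.0, -0.001, 0.008]]
contact_force: [0.2, 0.2, 1.9]
grip_width: 0.0237
```

```bash
python3 snap.py wrist 5
```

```text
[ 0.56382358 -0.06542486  0.14015823] [-1.19460791  0.69841047  2.78648804]
```

View pics/wrist5.png

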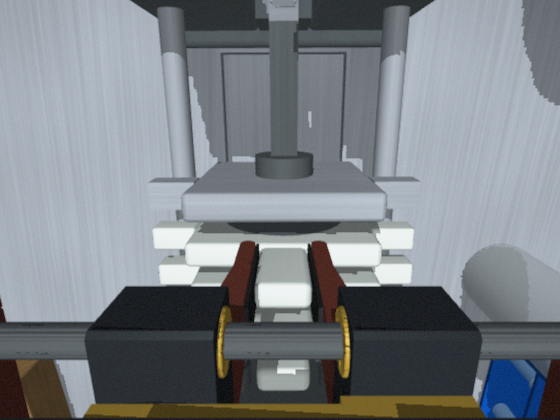

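Call:
{"method": "step_arm", "body": {"rows": [[0, 0, 0, 0, 0, 0, -0.1], [0, 0, 0, 0, 0, 0, -0.1], [0, 0, 0, 0, 0, 0, -0.1], [0, 0, 0, 0, 0, 0, -0.1]]}}

```text
time: 7.45
tcp_pos: [0.5639, -0.0654, 0.1402]
tcp_rot: [[0.0, 0.999, 0.051], [-0.008, 0.051, -0.999], [-1.0, -0.0, 0.008]]
contact_force: [-0.0, 0.4, -0.5]
grip_width: 0.0392
```

Call:
{"method": "step_arm", "body": {"rows": [[0, 0, 0.01, 0, 0, 0, 0], [0, 0, 0.03, 0, 0, 0, 0], [0, 0, 0.06, 0, 0, 0, 0], [0, 0, 0.1, 0, 0, 0, 0], [0, 0, 0.14, 0, 0, 0, 0]]}}

```text
time: 7.87
tcp_pos: [0.5631, -0.0653, 0.2818]
tcp_rot: [[-0.001, 0.999, 0.051], [-0.008, 0.051, -0.999], [-1.0, -0.002, 0.008]]
contact_force: [0.6, 0.3, -0.1]
grip_width: 0.0438
```

Call:
{"method": "step_arm", "body": {"rows": [[-0.002, 0.03, 0.03, 0, 0, 0, 0.4], [-0.004, 0.06, 0.05, 0, 0, 0, 0.4], [-0.006, 0.09, 0.06, 0, 0, 0, 0.4], [-0.008, 0.11, 0.06, 0, 0, 0, 0.4], [-0.008, 0.12, 0.06, 0, 0, 0, 0.4]]}}

```text
time: 8.28
tcp_pos: [0.555, 0.0568, 0.3437]
tcp_rot: [[0.001, 0.999, 0.053], [-0.007, 0.053, -0.999], [-1.0, 0.001, 0.007]]
contact_force: [-0.1, 0.2, -0.3]
grip_width: 0.0611
```

```bash
python3 snap.py wrist 6;python3 snap.py top 6;python3 snap.py side 6
python3 - <<'E'
import cv2
a=cv2.imread('pics/side6.png')[170:310,200:340];cv2.imwrite('pics/side6c.png',cv2.resize(a,None,fx=4,fy=4,interpolation=2))
E
python3 meas.py top6.npz 3.05
```

```text
[0.55488634 0.05726996 0.3427458 ] [-0.18588988  0.24418778 -0.82798925]
[0.55485095 0.05577832 0.34206904] [ 0.58907564 -0.24387646 -0.17877158]
[0.55485999 0.05472003 0.3416585 ] [0.19496569 0.35638217 0.74601074]
bar 1 72 [-0.00992286  0.06183728] -0.568537932868399 0.09059814509281215
bar -1 72 [-0.00456321 -0.0614177 ] -0.26145272238310757 0.09120127003292243
[(-160, 0), (-158, 13), (-156, 6), (-154, 13), (-152, 16), (-150, 6), (-148, 15), (-146, 0), (-144, 0), (-142, 19), (-140, 10), (-138, 9), (-136, 18), (-134, 7), (-132, 12), (-130, 7), (-128, 0), (-126, 0), (-124, 12), (-122, 5), (-120, 16), (-118, 10), (-116, 7), (-114, 18), (-112, 4), (-110, 0), (-108, 0), (-106, 0), (-104, 0), (-102, 13), (-100, 5), (-98, 18), (-96, 11), (-94, 8), (-92, 19), (-90, 6), (-88, 10), (-86, 0), (-84, 0), (-82, 0), (-80, 0), (-78, 0), (-76, 18), (-74, 8), (-72, 9), (-70, 19), (-68, 5), (-66, 13), (-64, 15), (-62, 3), (-60, 0), (-58, 0)]
tabs [(-142, 4), (-140, 8), (-138, 2), (-136, 6), (-134, 8), (-132, 3), (-122, 9), (-120, 1), (-118, 8), (-116, 7), (-114, 2), (-112, 5), (-100, 7), (-98, 4), (-96, 4), (-94, 8), (-92, 3), (-90, 5)] -0.027156004835837355 0.02982484570510663 [0.16897417 0.17572202 0.17692471]
foll [(-100, 16), (-98, 22), (-96, 17), (-94, 13), (-92, 26), (-90, 15), (-88, 11), (-86, 0), (-84, 0), (-82, 0), (-80, 0), (-78, 0), (-76, 26), (-74, 23), (-72, 22), (-70, 25), (-68, 21), (-66, 22), (-64, 25), (-62, 18), (-60, 2), (-58, 0), (-56, 0), (-54, 0), (-52, 1), (-50, 0), (-48, 0), (-46, 0), (-44, 0)]
bench 0.00016746490871122344
```

View pics/wrist6.png

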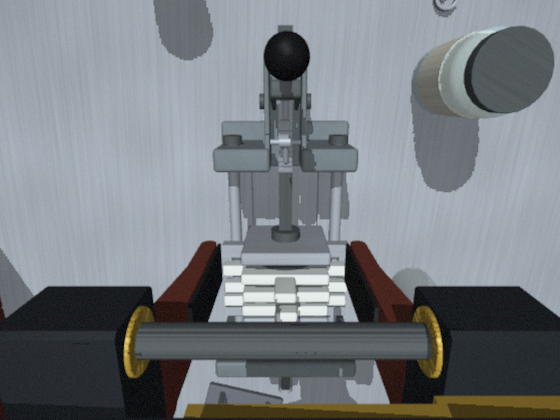

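View pics/side6c.png

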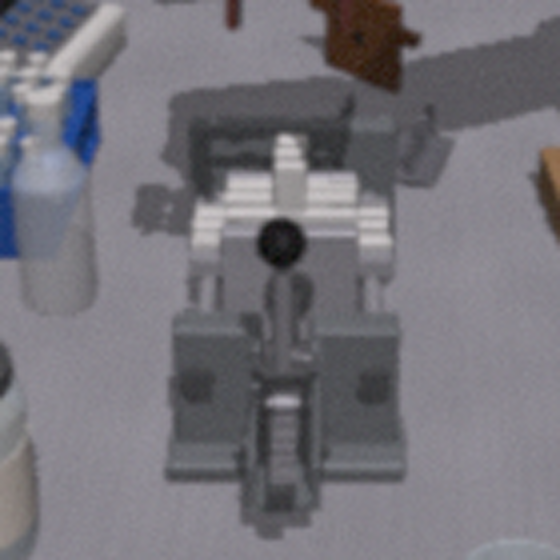

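Run:
```python
from h import *
a,d,K,o,R=load('wrist6.npz');P=cloud(d,K,o,R)
m=np.zeros(d.shape,bool);m[20:90,255:320]=1
m&=(d>0)&(P[...,2]>.225)&(a.max(2)<60)
q=P[m];print(len(q))
A=np.c_[2*q,np.ones(len(q))];s=np.linalg.lstsq(A,(q**2).sum(1),rcond=None)[0];print(s[:3],np.sqrt(s[3]+s[:3]@s[:3]),q.max(0),q.min(0))
```

```text
1761
[0.55114298 0.16356688 0.24383752] 0.015455647317356103 [0.56696815 0.17820268 0.26114034] [0.53631723 0.14785519 0.24108279]
```

Call:
{"method": "step_arm", "body": {"rows": [[-0.001, 0.03, 0, 0, 0, 0, 0.4], [-0.002, 0.06, 0, 0, 0, 0, 0.4], [-0.003, 0.09, 0, 0, 0, 0, 0.4], [-0.0036, 0.1085, 0, 0, 0, 0, 0.4], [-0.0036, 0.1085, -0.02, 0, 0, 0, 0.4]]}}

```text
time: 8.85
tcp_pos: [0.5533, 0.1653, 0.3242]
tcp_rot: [[0.003, 0.999, 0.054], [-0.006, 0.054, -0.999], [-1.0, 0.003, 0.006]]
contact_force: [1.1, 0.6, 0.6]
grip_width: 0.0615
```

Call:
{"method": "step_arm", "body": {"rows": [[0, 0, -0.025, 0, 0, 0, 0.4], [0, 0, -0.05, 0, 0, 0, 0.4], [0, 0, -0.075, 0, 0, 0, 0.4], [0, 0, -0.09, 0, 0, 0, 0.4], [0, 0, -0.095, 0, 0, 0, 0.4]]}}

```text
time: 9.27
tcp_pos: [0.5518, 0.1633, 0.2257]
tcp_rot: [[-0.003, 0.999, 0.052], [-0.008, 0.052, -0.999], [-1.0, -0.003, 0.008]]
contact_force: [0.3, -0.8, 0.4]
grip_width: 0.0616
```

Close lightly on the knob.

Call:
{"method": "step_arm", "body": {"rows": [[-0.0005, 0, -0.001, 0, 0, 0, -0.35], [-0.0005, 0, -0.001, 0, 0, 0, -1], [-0.0005, 0, -0.001, 0, 0, 0, -1], [-0.0005, 0, -0.001, 0, 0, 0, -1], [-0.0005, 0, -0.001, 0, 0, 0, -1]], "squeeze": 15}}

```text
time: 9.68
tcp_pos: [0.5519, 0.1633, 0.2258]
tcp_rot: [[-0.001, 0.999, 0.052], [-0.008, 0.052, -0.999], [-1.0, -0.001, 0.008]]
contact_force: [-4.0, -0.3, 2.0]
grip_width: 0.0317
```

Call:
{"method": "step_arm", "body": {"rows": [[0, 0, 0, 0, 0, 0, -1]]}}

```text
time: 9.77
tcp_pos: [0.5518, 0.1632, 0.226]
tcp_rot: [[-0.001, 0.999, 0.052], [-0.008, 0.052, -0.999], [-1.0, -0.001, 0.008]]
contact_force: [1.3, 0.0, -10.5]
grip_width: 0.0311
```

```bash
python3 snap.py wrist 7;python3 snap.py side 7;python3 - <<'E'
import cv2
a=cv2.imread('pics/side7.png')[150:310,180:340];cv2.imwrite('pics/side7c.png',cv2.resize(a,None,fx=3.5,fy=3.5,interpolation=2))
E
```

```text
[0.55180614 0.16322964 0.22591226] [ 0.22748243 -0.2577939  -1.98002622]
[0.55179784 0.1632846  0.22588201] [ 0.1775801  -0.94675377 -3.30987512]
```

View pics/wrist7.png

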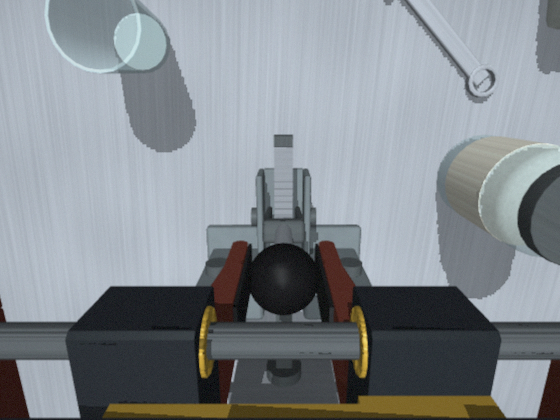

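View pics/side7c.png

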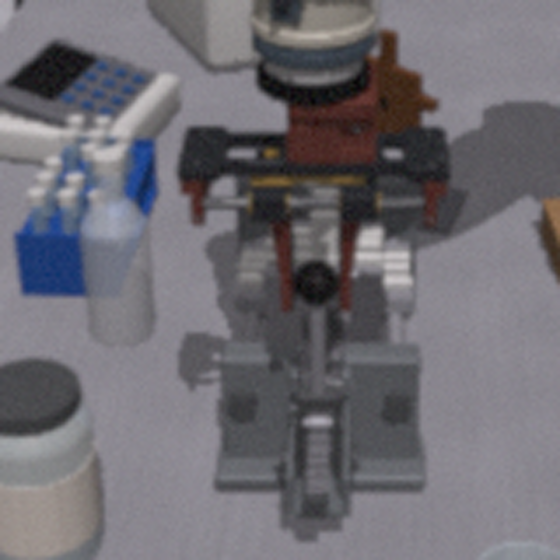

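Call:
{"method": "step_arm", "body": {"rows": [[0.0005, -0.0095, 0.0011, 0, 0, 0, -1], [0.001, -0.019, 0.0019, 0, 0, 0, -1], [0.0015, -0.029, 0.0023, 0, 0, 0, -1], [0.002, -0.039, 0.002, 0, 0, 0, -1], [0.0025, -0.047, 0.0014, 0, 0, 0, -1]]}}

```text
time: 10.28
tcp_pos: [0.5545, 0.1151, 0.2275]
tcp_rot: [[-0.0, 0.999, 0.052], [-0.007, 0.052, -0.999], [-1.0, -0.001, 0.007]]
contact_force: [0.4, 2.8, -2.2]
grip_width: 0.0308
```

Call:
{"method": "step_arm", "body": {"rows": [[0, 0, 0, 0, 0, 0, -1], [0, 0, 0, 0, 0, 0, -1]]}}

```text
time: 10.45
tcp_pos: [0.5545, 0.1143, 0.2275]
tcp_rot: [[-0.0, 0.999, 0.05], [-0.007, 0.05, -0.999], [-1.0, -0.001, 0.007]]
contact_force: [0.2, 2.6, -1.8]
grip_width: 0.0306
```

Call:
{"method": "step_arm", "body": {"rows": [[-0.0005, 0.01, 0.0007, 0, 0, 0, -1], [-0.001, 0.02, 0.0009, 0, 0, 0, -1], [-0.0016, 0.03, 0.0006, 0, 0, 0, -1], [-0.0022, 0.041, -0.0005, 0, 0, 0, -1], [-0.0027, 0.049, -0.0016, 0, 0, 0, -1]]}}

```text
time: 10.87
tcp_pos: [0.5517, 0.1645, 0.2259]
tcp_rot: [[-0.0, 0.999, 0.052], [-0.009, 0.052, -0.999], [-1.0, -0.001, 0.009]]
contact_force: [0.3, -14.5, 4.8]
grip_width: 0.0307
```

Call:
{"method": "step_arm", "body": {"rows": [[0, 0, 0, 0, 0, 0, -1], [0, 0, 0, 0, 0, 0, -1]]}}

```text
time: 11.03
tcp_pos: [0.5518, 0.164, 0.226]
tcp_rot: [[0.0, 0.999, 0.055], [-0.013, 0.055, -0.998], [-1.0, -0.001, 0.013]]
contact_force: [0.6, -8.3, 1.7]
grip_width: 0.0313
```

```bash
cat > gap.py <<'E'
import sys
from snap import snap
tag=sys.argv[1]; snap('top',tag)
from h import *
from workcell import r
print(r.observe()['contact_force'].round(1),r.observe()['tcp_pos'].round(4))
a,d,K,o,R=load(f'top{tag}.npz')
b=a[165:240,190:330];cv2.imwrite(f'pics/topc{tag}.png',cv2.resize(b,None,fx=5,fy=5,interpolation=2)[:,:,::-1])
P=cloud(d,K,o,R);O=np.array([.559,.0285]);t=np.radians(3.05);X=np.array([np.cos(t),np.sin(t)]);Y=np.array([-X[1],X[0]])
px=(P[...,:2]-O)@X;py=(P[...,:2]-O)@Y;z=P[...,2]
m=(d>0)&(abs(px)<.05)&(z>.115)&(z<.145)&(py>-.17)&(py<-.05)
h,e=np.histogram(py[m],np.arange(-.17,-.05,.002));print(' '.join(f'{round(-x*1000)}:{c}' for x,c in zip(e,h)))
m=(d>0)&(abs(px)>.056)&(abs(px)<.078)&(z>.10)&(z<.12)&(py>-.17)&(py<-.05)
h,e=np.histogram(py[m],np.arange(-.17,-.05,.002));print('ears',' '.join(f'{round(-x*1000)}:{c}' for x,c in zip(e,h)))
E
python3 gap.py 8
```

```text
[ 0.1 -8.   1.1] [0.5518 0.1639 0.226 ]
170:3 168:6 166:1 164:6 162:5 160:0 158:18 156:18 154:19 152:21 150:16 148:22 146:7 144:4 142:21 140:14 138:9 136:23 134:11 132:16 130:13 128:0 126:2 124:20 122:9 120:20 118:14 116:9 114:24 112:12 110:0 108:0 106:0 104:0 102:18 100:9 98:21 96:13 94:9 92:22 90:9 88:10 86:0 84:0 82:22 80:21 78:16 76:23 74:19 72:17 70:25 68:16 66:3 64:0 62:0 60:0 58:0 56:0 54:0
ears 170:0 168:0 166:0 164:0 162:0 160:0 158:7 156:6 154:13 152:3 150:9 148:11 146:1 144:3 142:8 140:5 138:12 136:4 134:10 132:9 130:2 128:0 126:2 124:4 122:11 120:4 118:9 116:13 114:1 112:13 110:0 108:0 106:0 104:0 102:1 100:13 98:0 96:13 94:10 92:3 90:12 88:0 86:0 84:0 82:0 80:13 78:8 76:4 74:13 72:5 70:8 68:11 66:0 64:0 62:0 60:0 58:0 56:0 54:0
```

View pics/topc8.png

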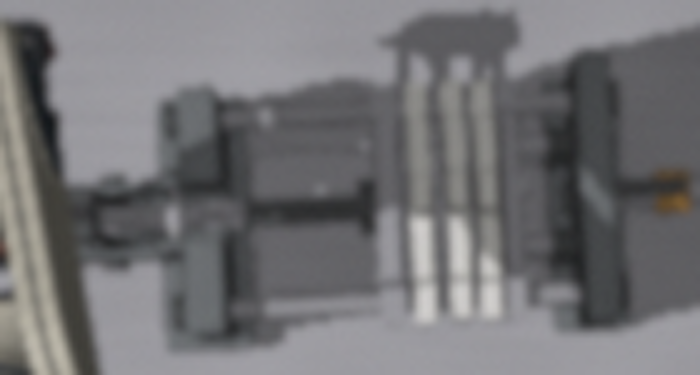

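Call:
{"method": "step_arm", "body": {"rows": [[0.0005, -0.0105, 0.0011, 0, 0, 0, -1], [0.001, -0.021, 0.002, 0, 0, 0, -1], [0.0015, -0.031, 0.0023, 0, 0, 0, -1], [0.002, -0.04, 0.002, 0, 0, 0, -1], [0.0025, -0.0465, 0.0014, 0, 0, 0, -1]]}}

```text
time: 11.5
tcp_pos: [0.5544, 0.1164, 0.2278]
tcp_rot: [[0.001, 0.999, 0.053], [-0.012, 0.053, -0.999], [-1.0, -0.0, 0.012]]
contact_force: [-1.3, 2.7, 3.7]
grip_width: 0.0312
```

Call:
{"method": "step_arm", "body": {"rows": [[0, 0, 0, 0, 0, 0, -1], [0, 0, 0, 0, 0, 0, -1]]}}

```text
time: 11.67
tcp_pos: [0.5544, 0.1158, 0.2278]
tcp_rot: [[0.0, 0.999, 0.052], [-0.012, 0.052, -0.999], [-1.0, -0.0, 0.012]]
contact_force: [-1.0, 1.4, 1.1]
grip_width: 0.0308
```

Call:
{"method": "step_arm", "body": {"rows": [[-0.0005, 0.01, 0.0007, 0, 0, 0, -1], [-0.001, 0.02, 0.0009, 0, 0, 0, -1], [-0.0016, 0.03, 0.0006, 0, 0, 0, -1], [-0.0022, 0.04, -0.0005, 0, 0, 0, -1], [-0.0026, 0.047, -0.0016, 0, 0, 0, -1]]}}

```text
time: 12.08
tcp_pos: [0.5518, 0.1638, 0.226]
tcp_rot: [[0.001, 0.999, 0.054], [-0.013, 0.054, -0.998], [-1.0, -0.0, 0.013]]
contact_force: [0.5, -14.2, 5.0]
grip_width: 0.0311
```

Call:
{"method": "step_arm", "body": {"rows": [[0, 0, 0, 0, 0, 0, -1], [0, 0, 0, 0, 0, 0, -1]]}}

```text
time: 12.25
tcp_pos: [0.5518, 0.1633, 0.2261]
tcp_rot: [[0.001, 0.998, 0.056], [-0.017, 0.056, -0.998], [-1.0, -0.0, 0.017]]
contact_force: [-0.5, -7.9, 3.7]
grip_width: 0.0309
```

Call:
{"method": "step_arm", "body": {"rows": [[0.0005, -0.01, 0.0011, 0, 0, 0, -1], [0.001, -0.0205, 0.002, 0, 0, 0, -1], [0.0015, -0.0305, 0.0023, 0, 0, 0, -1], [0.002, -0.04, 0.002, 0, 0, 0, -1], [0.0025, -0.0465, 0.0014, 0, 0, 0, -1]]}}

```text
time: 12.67
tcp_pos: [0.5545, 0.1158, 0.2279]
tcp_rot: [[0.001, 0.998, 0.055], [-0.017, 0.055, -0.998], [-1.0, 0.0, 0.017]]
contact_force: [-1.7, 3.1, 5.4]
grip_width: 0.0313
```

Call:
{"method": "step_arm", "body": {"rows": [[0, 0, 0, 0, 0, 0, -1], [0, 0, 0, 0, 0, 0, -1]]}}

```text
time: 12.83
tcp_pos: [0.5545, 0.1151, 0.2278]
tcp_rot: [[0.001, 0.999, 0.054], [-0.016, 0.054, -0.998], [-1.0, 0.0, 0.016]]
contact_force: [-1.1, 1.6, 1.6]
grip_width: 0.0309
```

Call:
{"method": "step_arm", "body": {"rows": [[-0.0005, 0.01, 0.0007, 0, 0, 0, -1], [-0.001, 0.02, 0.0009, 0.5, 0, 0, -1], [-0.0016, 0.03, 0.0006, 1, 0, 0, -1], [-0.0022, 0.04, -0.0005, 1, 0, 0, -1], [-0.0027, 0.047, -0.0016, 1, 0, 0, -1]]}}

```text
time: 13.25
tcp_pos: [0.5518, 0.163, 0.226]
tcp_rot: [[0.001, 0.998, 0.055], [-0.0, 0.055, -0.998], [-1.0, 0.001, 0.0]]
contact_force: [1.2, -13.8, 4.5]
grip_width: 0.0309
```

Call:
{"method": "step_arm", "body": {"rows": [[0, 0, 0, 0, 0, 0, -1], [0, 0, 0, 0, 0, 0, -1]]}}

```text
time: 13.42
tcp_pos: [0.5519, 0.1626, 0.2261]
tcp_rot: [[0.002, 0.998, 0.057], [-0.004, 0.057, -0.998], [-1.0, 0.001, 0.004]]
contact_force: [0.2, -7.1, 3.9]
grip_width: 0.0311
```

```bash
python3 gap.py 9
```

```text
[ 0.5 -6.7  3.4] [0.5519 0.1625 0.2261]
170:3 168:8 166:1 164:5 162:7 160:0 158:18 156:17 154:20 152:24 150:14 148:24 146:7 144:4 142:20 140:13 138:11 136:23 134:13 132:12 130:16 128:0 126:2 124:21 122:9 120:19 118:15 116:8 114:24 112:13 110:0 108:14 106:11 104:17 102:17 100:8 98:21 96:14 94:17 92:24 90:17 88:20 86:22 84:16 82:23 80:22 78:7 76:0 74:0 72:0 70:0 68:0 66:0 64:0 62:0 60:0 58:0 56:0 54:0
ears 170:0 168:0 166:0 164:0 162:0 160:0 158:6 156:7 154:13 152:3 150:10 148:10 146:2 144:3 142:7 140:5 138:14 136:3 134:11 132:12 130:1 128:1 126:2 124:4 122:13 120:4 118:9 116:12 114:0 112:11 110:0 108:0 106:14 104:4 102:9 100:13 98:0 96:12 94:9 92:4 90:13 88:5 86:8 84:12 82:0 80:11 78:0 76:0 74:0 72:0 70:0 68:0 66:0 64:0 62:0 60:0 58:0 56:0 54:0
```

Call:
{"method": "step_arm", "body": {"rows": [[0.0005, -0.01, 0.0011, 0, 0, 0, -1], [0.001, -0.0205, 0.002, 0, 0, 0, -1], [0.0015, -0.0305, 0.0023, 0, 0, 0, -1], [0.002, -0.04, 0.002, 0, 0, 0, -1], [0.0025, -0.0465, 0.0014, 0, 0, 0, -1]]}}

```text
time: 13.88
tcp_pos: [0.5545, 0.115, 0.2278]
tcp_rot: [[0.002, 0.998, 0.056], [-0.003, 0.056, -0.998], [-1.0, 0.002, 0.003]]
contact_force: [-1.4, 3.5, 4.3]
grip_width: 0.0313
```

Call:
{"method": "step_arm", "body": {"rows": [[0, 0, 0, 0, 0, 0, -1], [0, 0, 0, 0, 0, 0, -1]]}}

```text
time: 14.05
tcp_pos: [0.5546, 0.1143, 0.2278]
tcp_rot: [[0.002, 0.998, 0.055], [-0.003, 0.055, -0.998], [-1.0, 0.002, 0.003]]
contact_force: [0.3, 2.0, 2.5]
grip_width: 0.0311
```

Call:
{"method": "step_arm", "body": {"rows": [[-0.0005, 0.01, 0.0007, 0, 0, 0, -1], [-0.001, 0.02, 0.0009, 0, 0, 0, -1], [-0.0016, 0.03, 0.0006, 0, 0, 0, -1], [-0.0022, 0.04, -0.0005, 0, 0, 0, -1], [-0.0027, 0.0477, -0.0016, 0, 0, 0, -1]]}}

```text
time: 14.47
tcp_pos: [0.5519, 0.1628, 0.2259]
tcp_rot: [[0.002, 0.998, 0.057], [-0.005, 0.057, -0.998], [-1.0, 0.002, 0.005]]
contact_force: [3.1, -16.6, 6.0]
grip_width: 0.0309
```

Call:
{"method": "step_arm", "body": {"rows": [[0, 0, 0, 0, 0, 0, -1], [0, 0, 0, 0, 0, 0, -1]]}}

```text
time: 14.63
tcp_pos: [0.5519, 0.1622, 0.2261]
tcp_rot: [[0.002, 0.998, 0.059], [-0.009, 0.059, -0.998], [-1.0, 0.002, 0.009]]
contact_force: [1.3, -8.7, 3.4]
grip_width: 0.031
```

Call:
{"method": "step_arm", "body": {"rows": [[0.0005, -0.01, 0.0011, 0, 0, 0, -1], [0.001, -0.0205, 0.002, 0, 0, 0, -1], [0.0015, -0.0305, 0.0023, 0, 0, 0, -1], [0.002, -0.04, 0.002, 0, 0, 0, -1], [0.0025, -0.046, 0.0014, 0, 0, 0, -1]]}}

```text
time: 15.05
tcp_pos: [0.5545, 0.1154, 0.2278]
tcp_rot: [[0.003, 0.998, 0.058], [-0.008, 0.058, -0.998], [-1.0, 0.002, 0.008]]
contact_force: [-1.8, 5.4, 6.2]
grip_width: 0.0313
```

Call:
{"method": "step_arm", "body": {"rows": [[0, 0, 0, 0, 0, 0, -1], [0, 0, 0, 0, 0, 0, -1]]}}

```text
time: 15.22
tcp_pos: [0.5545, 0.1149, 0.2278]
tcp_rot: [[0.003, 0.998, 0.057], [-0.007, 0.057, -0.998], [-1.0, 0.002, 0.007]]
contact_force: [-0.4, 5.0, 1.8]
grip_width: 0.0312
```

Call:
{"method": "step_arm", "body": {"rows": [[-0.0005, 0.01, 0.0007, 0, 0, 0, -1], [-0.001, 0.02, 0.0009, 0, 0, 0, -1], [-0.0016, 0.03, 0.0006, 0, 0, 0, -1], [-0.0022, 0.04, -0.0005, 0, 0, 0, -1], [-0.0027, 0.047, -0.0016, 0, 0, 0, -1]]}}

```text
time: 15.63
tcp_pos: [0.5519, 0.1623, 0.2259]
tcp_rot: [[0.003, 0.998, 0.059], [-0.01, 0.059, -0.998], [-1.0, 0.002, 0.01]]
contact_force: [3.5, -17.0, 5.2]
grip_width: 0.0314
```

Call:
{"method": "step_arm", "body": {"rows": [[0, 0, 0, 0, 0, 0, -1], [0, 0, 0, 0, 0, 0, -1]]}}

```text
time: 15.8
tcp_pos: [0.5519, 0.1616, 0.2261]
tcp_rot: [[0.003, 0.998, 0.061], [-0.014, 0.061, -0.998], [-1.0, 0.002, 0.014]]
contact_force: [1.2, -9.3, 3.2]
grip_width: 0.0308
```

```bash
python3 gap.py 10
```

```text
[ 2.1 -7.9  2.6] [0.5519 0.1615 0.2261]
170:5 168:6 166:2 164:6 162:10 160:0 158:17 156:19 154:19 152:21 150:17 148:22 146:21 144:8 142:20 140:13 138:11 136:23 134:11 132:14 130:21 128:8 126:17 124:18 122:9 120:23 118:19 116:10 114:24 112:11 110:13 108:21 106:9 104:22 102:21 100:16 98:24 96:19 94:18 92:23 90:17 88:5 86:0 84:0 82:0 80:0 78:0 76:0 74:0 72:0 70:0 68:0 66:0 64:0 62:0 60:0 58:0 56:0 54:0
ears 170:0 168:0 166:0 164:0 162:0 160:0 158:7 156:6 154:13 152:4 150:9 148:11 146:1 144:13 142:8 140:5 138:13 136:3 134:10 132:10 130:3 128:12 126:7 124:4 122:13 120:4 118:9 116:12 114:1 112:12 110:9 108:4 106:14 104:5 102:8 100:11 98:0 96:13 94:9 92:4 90:13 88:0 86:0 84:0 82:0 80:0 78:0 76:0 74:0 72:0 70:0 68:0 66:0 64:0 62:0 60:0 58:1 56:0 54:0
```

Call:
{"method": "step_arm", "body": {"rows": [[0.0005, -0.01, 0.0011, 0, 0, 0, -1], [0.001, -0.0205, 0.002, 0, 0, 0, -1], [0.0015, -0.0305, 0.0023, 0, 0, 0, -1], [0.002, -0.04, 0.002, 0, 0, 0, -1], [0.0025, -0.046, 0.0014, 0, 0, 0, -1]]}}

```text
time: 16.27
tcp_pos: [0.5545, 0.1162, 0.2281]
tcp_rot: [[0.003, 0.998, 0.06], [-0.01, 0.06, -0.998], [-1.0, 0.003, 0.01]]
contact_force: [-1.7, 9.9, 6.2]
grip_width: 0.0311
```

Call:
{"method": "step_arm", "body": {"rows": [[0, 0, 0, 0, 0, 0, -1], [0, 0, 0, 0, 0, 0, -1]]}}

```text
time: 16.43
tcp_pos: [0.5544, 0.1169, 0.2281]
tcp_rot: [[0.004, 0.998, 0.059], [-0.007, 0.059, -0.998], [-1.0, 0.003, 0.008]]
contact_force: [0.9, 6.4, 0.8]
grip_width: 0.0312
```

Call:
{"method": "step_arm", "body": {"rows": [[0.0001, -0.002, 0, 0, 0, 0, -1], [0.0001, -0.0025, 0, 0, 0, 0, -1], [0.0001, -0.0025, 0, 0, 0, 0, -1], [0.0001, -0.0025, 0, 0, 0, 0, -1]]}}

```text
time: 16.77
tcp_pos: [0.5545, 0.1158, 0.228]
tcp_rot: [[0.004, 0.998, 0.058], [-0.004, 0.058, -0.998], [-1.0, 0.003, 0.005]]
contact_force: [0.9, 8.9, -0.7]
grip_width: 0.0311
```

```bash
python3 gap.py 11|head -2; python3 snap.py wrist 11
python3 - <<'E'
from h import *
a,d,K,o,R=load('wrist11.npz');P=cloud(d,K,o,R)
for n in('7','11'):
    a,d,K,o,R=load(f'wrist{n}.npz');P=cloud(d,K,o,R);m=np.zeros(d.shape,bool);m[235:320,245:325]=1
    m&=(d>0)&(P[...,2]>.232)&(P[...,2]<.265)&(a.max(2)<70);q=P[m]
    A=np.c_[2*q,np.ones(len(q))];s=np.linalg.lstsq(A,(q**2).sum(1),rcond=None)[0];print(n,len(q),s[:3],np.sqrt(s[3]+s[:3]@s[:3]))
E
```

```text
[ 1.   8.6 -0.7] [0.5545 0.1158 0.2281]
170:3 168:7 166:1 164:18 162:16 160:21 158:24 156:17 154:19 152:21 150:10 148:17 146:15 144:10 142:22 140:14 138:13 136:22 134:12 132:12 130:20 128:9 126:20 124:20 122:10 120:21 118:14 116:10 114:24 112:11 110:20 108:21 106:18 104:22 102:22 100:15 98:24 96:19 94:11 92:0 90:0 88:0 86:0 84:0 82:0 80:0 78:0 76:0 74:0 72:0 70:0 68:0 66:0 64:0 62:0 60:0 58:0 56:0 54:0
[0.55448955 0.1158151  0.22804714] [ 1.0273567   9.83769105 -1.42568201]
7 4619 [0.55209534 0.16335277 0.24353477] 0.0164889901614497
11 4529 [0.55404671 0.11971171 0.24436187] 0.017407665653459657
```

```bash
cat > knob.py <<'E'
from h import *
import sys
from scipy.optimize import least_squares
for n in sys.argv[1:]:
    a,d,K,o,R=load(f'wrist{n}.npz');P=cloud(d,K,o,R);m=np.zeros(d.shape,bool);m[225:330,235:335]=1
    m&=(d>0)&(P[...,2]>.236)&(P[...,2]<.265)&(a.max(2)<70)
    m=cv2.erode(m.astype(np.uint8),np.ones((5,5)))>0
    q=P[m];f=lambda s:np.linalg.norm(q-s,axis=1)-.016
    s=least_squares(f,q.mean(0)-[0,0,.01],loss='soft_l1',f_scale=.0005);print(n,len(q),s.x.round(4),np.std(f(s.x)).round(5),q.max(0).round(4))
E
python3 knob.py 7 11
python3 - <<'E'
import cv2
cv2.imwrite('pics/c11.png',cv2.resize(cv2.imread('pics/wrist11.png')[150:350,150:420],None,fx=2.8,fy=2.8))
E
```

```text
7 3422 [0.5512 0.1634 0.2432] 0.00148 [0.5673 0.1796 0.2634]
11 3398 [0.5535 0.1213 0.245 ] 0.00099 [0.57   0.1375 0.2629]
```

View pics/c11.png

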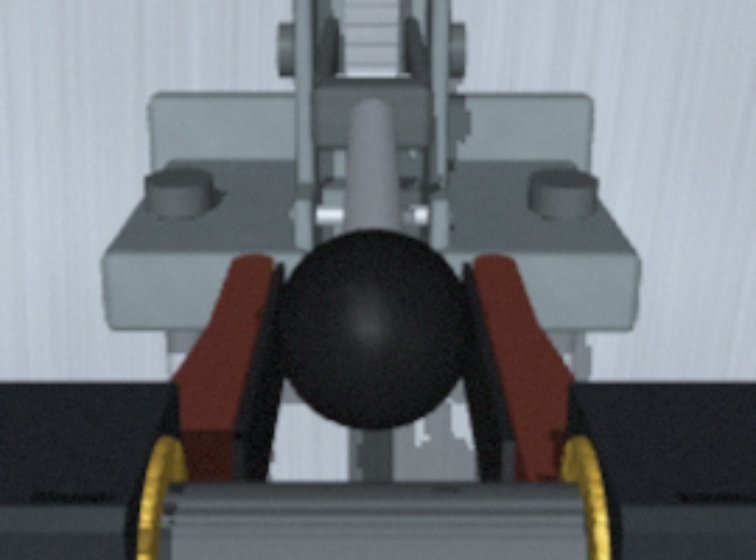

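Call:
{"method": "step_arm", "body": {"rows": [[0.0001, -0.002, 0, 0, 0, 0, -1], [0.0002, -0.004, 0, 0, 0, 0, -1], [0.0003, -0.005, 0, 0, 0, 0, -1], [0.0003, -0.005, 0, 0, 0, 0, -1]], "squeeze": 18}}

```text
time: 17.2
tcp_pos: [0.5547, 0.1124, 0.2278]
tcp_rot: [[0.004, 0.998, 0.058], [-0.001, 0.058, -0.998], [-1.0, 0.004, 0.001]]
contact_force: [1.9, 10.5, -3.0]
grip_width: 0.0309
```

```bash
python3 snap.py wrist 12; python3 knob.py 12;python3 gap.py 12|tail -2
```

```text
[0.55466828 0.11241008 0.22777181] [ 2.04028205 10.90063266 -2.75998986]
12 3463 [0.5537 0.1179 0.2447] 0.00098 [0.57   0.1343 0.2622]
170:2 168:6 166:2 164:16 162:18 160:18 158:26 156:18 154:18 152:22 150:9 148:16 146:16 144:9 142:20 140:14 138:11 136:23 134:10 132:13 130:20 128:10 126:22 124:20 122:10 120:21 118:14 116:10 114:24 112:12 110:19 108:22 106:17 104:22 102:20 100:16 98:24 96:20 94:2 92:0 90:0 88:0 86:0 84:0 82:0 80:0 78:0 76:0 74:0 72:0 70:0 68:0 66:0 64:0 62:0 60:0 58:0 56:0 54:0
ears 170:0 168:0 166:0 164:12 162:3 160:10 158:8 156:5 154:13 152:2 150:10 148:11 146:3 144:12 142:9 140:4 138:12 136:4 134:9 132:12 130:2 128:12 126:9 124:4 122:13 120:4 118:9 116:12 114:1 112:13 110:8 108:4 106:12 104:4 102:8 100:12 98:0 96:13 94:0 92:0 90:0 88:0 86:0 84:0 82:0 80:0 78:0 76:0 74:0 72:0 70:1 68:0 66:0 64:0 62:0 60:0 58:0 56:0 54:0
```

Call:
{"method": "step_arm", "body": {"rows": [[0.0001, -0.0015, 0, 0, 0, 0, -1], [0.0001, -0.002, 0, 0, 0, 0, -1], [0.0001, -0.002, 0, 0, 0, 0, -1], [0.0001, -0.002, 0, 0, 0, 0, -1]]}}

```text
time: 17.63
tcp_pos: [0.5547, 0.1121, 0.2277]
tcp_rot: [[0.004, 0.998, 0.058], [0.003, 0.058, -0.998], [-1.0, 0.004, -0.003]]
contact_force: [1.6, 11.1, -1.0]
grip_width: 0.0313
```

```bash
python3 snap.py wrist 13; python3 knob.py 13
python3 - <<'E'
from workcell import r
for i in range(3): print(r.observe()['contact_force'])
E
```

```text
[0.55471585 0.11217695 0.22772504] [ 2.03907954 10.71301125 -0.61446934]
13 3540 [0.5537 0.1176 0.2447] 0.00102 [0.57   0.1341 0.2642]
[ 2.03907954 10.71301125 -0.61446934]
[ 2.03907954 10.71301125 -0.61446934]
[ 2.03907954 10.71301125 -0.61446934]
```

Call:
{"method": "step_arm", "body": {"rows": [[0.0001, -0.003, 0, -0.3, 0, 0, -1], [0.0002, -0.004, 0, -0.3, 0, 0, -1], [0.0002, -0.004, 0, -0.3, 0, 0, -1], [0.0002, -0.004, 0, -0.3, 0, 0, -1]]}}

```text
time: 18.02
tcp_pos: [0.5548, 0.11, 0.2275]
tcp_rot: [[0.004, 0.998, 0.058], [0.001, 0.058, -0.998], [-1.0, 0.004, -0.001]]
contact_force: [2.1, 11.3, -2.1]
grip_width: 0.0311
```

```bash
python3 snap.py wrist 14; python3 knob.py 14; python3 snap.py side 14
python3 - <<'E'
import cv2
a=cv2.imread('pics/side14.png')[150:310,180:340];cv2.imwrite('pics/side14c.png',cv2.resize(a,None,fx=3.5,fy=3.5,interpolation=2))
E
```

```text
[0.55480147 0.10998122 0.22752659] [ 1.36009777 11.41134147 -2.04468865]
14 3463 [0.5538 0.1157 0.2445] 0.00098 [0.57   0.1318 0.263 ]
[0.55481837 0.10998917 0.22753289] [ 2.45292136 11.50221466 -2.36736369]
```

View pics/side14c.png

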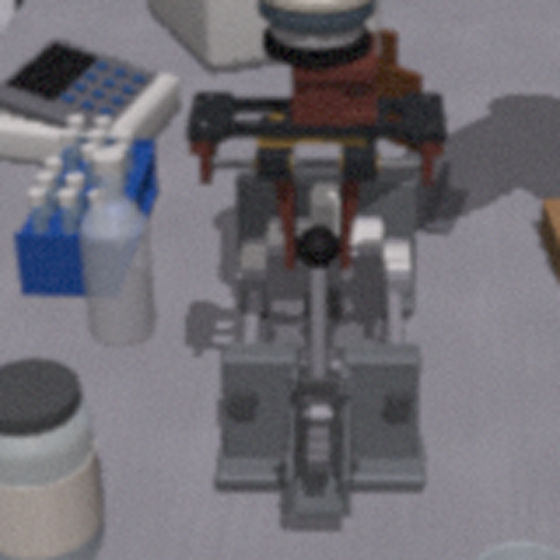

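Call:
{"method": "step_arm", "body": {"rows": [[-0.0005, 0.008, 0.0007, 0, 0, 0, -1], [-0.001, 0.017, 0.0009, 0, 0, 0, -1], [-0.0016, 0.027, 0.0006, 0, 0, 0, -1], [-0.0022, 0.037, -0.0005, 0, 0, 0, -1], [-0.0026, 0.045, -0.0013, 0, 0, 0, -1]]}}

```text
time: 18.53
tcp_pos: [0.5523, 0.156, 0.2263]
tcp_rot: [[0.004, 0.998, 0.058], [0.001, 0.058, -0.998], [-1.0, 0.004, -0.001]]
contact_force: [2.7, 0.9, -1.9]
grip_width: 0.0313
```

Call:
{"method": "step_arm", "body": {"rows": [[0, 0.001, -0.0003, 0, 0, 0, -1], [0, 0.001, -0.0003, 0, 0, 0, -1]]}}

```text
time: 18.7
tcp_pos: [0.5522, 0.1575, 0.226]
tcp_rot: [[0.004, 0.998, 0.059], [0.001, 0.059, -0.998], [-1.0, 0.004, -0.001]]
contact_force: [1.3, 1.3, 3.4]
grip_width: 0.0311
```

```bash
python3 snap.py wrist 15; python3 knob.py 15;python3 gap.py 15|tail -2
```

```text
[0.55223517 0.15728869 0.22606116] [0.85368376 1.82755284 2.57550922]
15 3312 [0.5512 0.1632 0.2432] 0.00122 [0.5675 0.1796 0.2633]
170:3 168:7 166:0 164:16 162:18 160:17 158:21 156:19 154:20 152:23 150:9 148:16 146:17 144:7 142:21 140:14 138:15 136:22 134:12 132:12 130:21 128:8 126:18 124:21 122:9 120:21 118:14 116:10 114:24 112:10 110:20 108:23 106:18 104:22 102:21 100:16 98:24 96:20 94:13 92:0 90:0 88:0 86:0 84:0 82:0 80:0 78:0 76:0 74:0 72:0 70:0 68:0 66:0 64:0 62:0 60:0 58:0 56:0 54:0
ears 170:0 168:0 166:0 164:7 162:4 160:12 158:6 156:7 154:13 152:3 150:10 148:11 146:3 144:12 142:7 140:5 138:13 136:3 134:10 132:12 130:3 128:11 126:7 124:4 122:13 120:4 118:8 116:12 114:1 112:14 110:9 108:4 106:14 104:5 102:7 100:12 98:0 96:11 94:2 92:0 90:0 88:0 86:0 84:0 82:0 80:1 78:0 76:0 74:0 72:0 70:0 68:0 66:0 64:0 62:0 60:0 58:0 56:0 54:0
```

Call:
{"method": "step_arm", "body": {"rows": [[0, 0, 0, 0, 0, 0, 0.3], [0, 0, 0, 0, 0, 0, 0.3], [0, 0, 0, 0, 0, 0, 0.3], [0, 0, 0, 0, 0, 0, 0.4], [0, 0, 0.005, 0, 0, 0, 0.4]]}}

```text
time: 19.22
tcp_pos: [0.5514, 0.1567, 0.2301]
tcp_rot: [[0.002, 0.998, 0.058], [0.001, 0.058, -0.998], [-1.0, 0.002, -0.001]]
contact_force: [0.1, -0.7, -0.3]
grip_width: 0.0599
```

Call:
{"method": "step_arm", "body": {"rows": [[0, 0, 0.025, 0, 0, 0, 0.4], [0, 0, 0.06, 0, 0, 0, 0.4], [0, 0, 0.1, 0, 0, 0, 0.4], [0.002, -0.03, 0.14, 0, 0, 0, 0.4], [0.003, -0.06, 0.15, 0, 0, 0, 0.4]]}}

```text
time: 19.63
tcp_pos: [0.5558, 0.098, 0.3853]
tcp_rot: [[0.008, 0.998, 0.061], [0.003, 0.061, -0.998], [-1.0, 0.008, -0.002]]
contact_force: [1.3, 0.4, -0.0]
grip_width: 0.0614
```

Call:
{"method": "step_arm", "body": {"rows": [[0.002, -0.035, 0, 0, 0, 0, 0.4], [0.004, -0.07, 0, 0, 0, 0, 0.4], [0.006, -0.105, 0, 0, 0, 0, 0.4], [0.008, -0.14, 0, 0, 0, 0, 0.4], [0.009, -0.165, 0, 0, 0, 0, 0.4]]}}

```text
time: 20.05
tcp_pos: [0.5644, -0.0697, 0.3858]
tcp_rot: [[0.009, 0.998, 0.06], [0.002, 0.06, -0.998], [-1.0, 0.009, -0.001]]
contact_force: [-0.2, 0.2, -0.3]
grip_width: 0.062
```

Call:
{"method": "step_arm", "body": {"rows": [[0, 0, 0, 0, 0, 0, 0.4], [0, 0, 0, 0, 0, 0, 0.4]]}}

```text
time: 20.22
tcp_pos: [0.5642, -0.0711, 0.386]
tcp_rot: [[0.009, 0.998, 0.057], [0.002, 0.057, -0.998], [-1.0, 0.009, -0.001]]
contact_force: [0.2, 1.0, -0.9]
grip_width: 0.0611
```

```bash
python3 snap.py wrist 16; python3 meas.py wrist16.npz 3.05
```

```text
[ 0.56427637 -0.06990963  0.38594583] [ 0.64731328  0.03732318 -0.34500889]
bar 1 892 [0.00135634 0.06070081] 0.0777125387447636 0.0907908741515476
bar -1 891 [ 0.00163128 -0.06197813] 0.09346539134338613 0.09083018826446917
[(-160, 88), (-158, 57), (-156, 87), (-154, 74), (-152, 68), (-150, 67), (-148, 74), (-146, 86), (-144, 62), (-142, 90), (-140, 82), (-138, 63), (-136, 77), (-134, 67), (-132, 95), (-130, 63), (-128, 82), (-126, 89), (-124, 62), (-122, 90), (-120, 63), (-118, 83), (-116, 94), (-114, 60), (-112, 93), (-110, 96), (-108, 53), (-106, 95), (-104, 81), (-102, 65), (-100, 98), (-98, 87), (-96, 73), (-94, 96), (-92, 0), (-90, 0), (-88, 0), (-86, 0), (-84, 0), (-82, 0), (-80, 0), (-78, 0), (-76, 0), (-74, 0), (-72, 0), (-70, 0), (-68, 0), (-66, 0), (-64, 0), (-62, 0), (-60, 0), (-58, 0)]
tabs [(-150, 18), (-148, 39), (-146, 39), (-144, 32), (-142, 46), (-140, 72), (-138, 10), (-136, 21), (-134, 39), (-132, 38), (-130, 31), (-128, 43), (-126, 75), (-124, 8), (-122, 29), (-120, 33), (-118, 43), (-116, 43), (-114, 46), (-112, 87), (-110, 12)] -0.013137675656720697 0.01200511208495555 [0.17240125 0.17389208 0.17421839]
foll [(-100, 185), (-98, 173), (-96, 153), (-94, 390), (-92, 0), (-90, 0), (-88, 0), (-86, 0), (-84, 0), (-82, 0), (-80, 0), (-78, 0), (-76, 0), (-74, 0), (-72, 0), (-70, 0), (-68, 0), (-66, 0), (-64, 0), (-62, 0), (-60, 0), (-58, 0), (-56, 0), (-54, 0), (-52, 0), (-50, 0), (-48, 0), (-46, 0), (-44, 0)]
bench 0.00026969926084141616
```

View pics/wrist16.png

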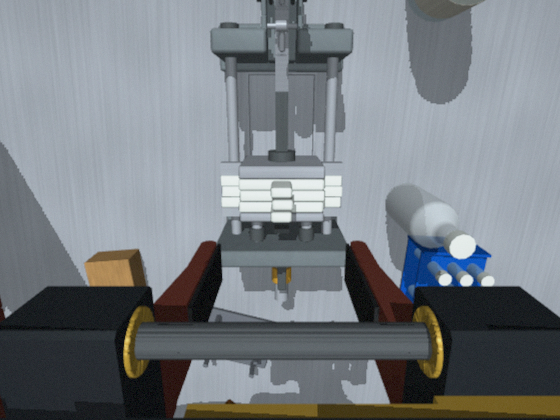

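Run:
```python
from h import *
O=np.array([.559,.0285]);t=np.radians(3.05);X=np.array([np.cos(t),np.sin(t)]);Y=np.array([-X[1],X[0]])
for n in('wrist1','wrist16'):
    a,d,K,o,R=load(n+'.npz');P=cloud(d,K,o,R);px=(P[...,:2]-O)@X;py=(P[...,:2]-O)@Y;z=P[...,2]
    m=(d>0)&(abs(px)<.045)&(abs(px)>.016)&(z>.122)&(z<.142)&(py>-.18)&(py<-.135)
    h,e=np.histogram(py[m],np.arange(-.18,-.134,.001))
    w=a.min(2)
    print(n,' '.join(f'{round(-x*1000)}:{c}/{int(np.median(w[m&(py>=x)&(py<x+.001)])) if c else 0}/{1000*np.median(z[m&(py>=x)&(py<x+.001)]) if c else 0:.0f}' for x,c in zip(e,h)))
```

```text
wrist1 180:7/81/122 179:5/83/122 178:2/78/123 177:3/73/122 176:4/95/122 175:0/0/0 174:0/0/0 173:0/0/0 172:0/0/0 171:0/0/0 170:0/0/0 169:0/0/0 168:0/0/0 167:0/0/0 166:0/0/0 165:0/0/0 164:0/0/0 163:0/0/0 162:0/0/0 161:0/0/0 160:0/0/0 159:0/0/0 158:7/112/130 157:29/134/132 156:35/149/132 155:38/161/132 154:38/162/132 153:35/166/132 152:44/169/132 151:40/173/132 150:27/174/132 149:54/172/132 148:36/160/132 147:66/127/131 146:87/88/126 145:0/0/0 144:1/145/129 143:21/168/131 142:35/199/131 141:36/220/132 140:37/224/132 139:40/225/132 138:40/226/132 137:41/227/132 136:36/229/132
wrist16 180:1/85/123 179:6/83/123 178:8/81/122 177:2/80/122 176:3/87/123 175:0/0/0 174:0/0/0 173:0/0/0 172:0/0/0 171:0/0/0 170:0/0/0 169:0/0/0 168:0/0/0 167:0/0/0 166:0/0/0 165:0/0/0 164:0/0/0 163:0/0/0 162:22/146/131 161:26/148/132 160:44/165/132 159:44/167/132 158:30/170/132 157:27/172/132 156:42/176/132 155:45/177/132 154:38/173/132 153:36/147/131 152:65/136/130 151:3/136/131 150:44/199/132 149:23/226/132 148:35/227/132 147:39/227/132 146:47/229/132 145:39/230/132 144:30/231/132 143:32/231/132 142:44/232/132 141:46/232/132 140:45/232/132 139:37/205/131 138:54/154/130 137:9/153/131 136:48/198/131
```

Run:
```python
from workcell import r
print(r.observe()['time'],r.finish_job())
```

```text
the job is handed in; nothing more can be done
20.2667 None
```

I hung the spare plate on the side bars between plate_b and the follower, pumped the lever six strokes, let go and handed the job in at 20.3 s. `finish_job` reported no verdict.

**Clamping:**
- The first four strokes pulled about 2 N at their ends, the fifth 5 N and the sixth about 11.4 N. That is just under your 12 N mark and inside the 11–17 N tight range, so I stopped there.
- Pictures taken after letting go show the three plates face to face at 14 mm spacing with their tabs level. The follower's face is against the spare, and the pressure plate is pushed in about 5 mm.
- I estimate the follower is holding the plates with 20–45 N. That comes from the pull and the 5 mm of squeeze; it was not measured directly.
- At the end the gripper was clear of everything, well above the press.

**What did not go cleanly:**
- **Slip on the knob:** it slipped about 5 mm in the light grip, so the sixth stroke stopped short at about 42 mm. I saw this in the wrist camera, pushed on to about 47.7 mm without releasing, and checked that the lever then came back to rest.
- **Follower travel:** it measured about 32–33 mm, not the 36 mm that six full teeth would give. I did not find the cause.
- **Bystanders:** I did not measure their positions again at the end. I kept clear of them.

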